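# Set the extractor speed dial and press start

## Robot

A 6-joint arm with a two-finger parallel gripper is mounted at the origin on a cart in front of the work surface, level with it; the furniture and walls round the work are solid. World frame = base frame: x ahead of the robot, y to its left, z up, the work surface at z = 0. Lengths are in m, angles in rad, forces in N, time in s.
With the tool pointing down it reaches from about 0.3 to 0.875 m from the base axis. Payload 6.4 kg.
Tool frame: the origin (TCP) lies midway between the tips of the shut fingers; the grasp point (between the pads) lies ctrl.grip_depth behind it (ctrl.grip_depth is the distance from the TCP to the grasp point, in m); x points along the fingers, y is the direction in which the jaws open and shut, and the axes are right-handed (so a half turn about x gives the same grasp; the last joint's range is limited). The gripper opens to 85 mm and grips with 20 to 120 N. Pads are 22 mm wide; open, the fingers measure 114 mm over their backs; the gripper's body (76 mm by 85 mm) begins 54 mm behind the grasp point. The pads swing forward as they close: fully open they stand 13 mm farther back than shut.
Start: joints at [-1.517, 0.181, 1.607, -0, 1.354, -0.206], TCP at [0.148, -0.556, 0.231] pointing down, gripper open.
Joint ranges: [-2.99, 2.99], [-0.89, 2.07], [0.3, 2.58], [-1.14, 4.28], [0, 2.63], [-3.12, 3.12]. Speed limits (rad/s): [2.57, 2.57, 3.01, 3.14, 3.14, 3.14].

## Interface

Orientations are given as a unit quaternion [w, x, y, z].
In Python, from bench import ctrl gives the robot as it stands.
- The arm moves only by the shell command python3 -m creep 'ROWS'. ROWS is text: rows parted by semicolons, each of 7 numbers parted by spaces: the opening, from 0 (shut) to 1 (fully open), then the shift along the tool's x, y, z in cm, then the turn, a rotation vector about the tool's x, y, z in rad. In form: claw x y z ax ay az; .... A call has 1 to 10 rows; each row shifts and turns the pose as measured when the row begins, along the tool's axes as they then stand; what a row does not reach is not made up. A row lasts 1/8 s, in which the tool goes at most 62.5 mm and 10.7 degrees, less where a joint would pass 70% of its speed; a pose out of reach is approached as far as the arm can. A call with a gripper value outside its range is refused whole. The fingers move at their own pace and stop on an object; the grip force is fixed at half the most. Time passes only in rows, so rows that do not move let the fingers close. It gives the time, the measured TCP pose, the force and the opening at its end, in the units of the state.
- ctrl.get_obs(): the state, without advancing time (a new reading comes with each control period).
- ctrl.camera(name): name is "scene" or "top"; returns (picture, depth): 480x640x3 uint8, blue, green, red; 480x640 float32, m along the optical axis (not along the pixel's ray), 0 where there is no reading.
- ctrl.calibration(name): a dict with "mtx" (3x3 intrinsics, pixels), "R" (3x3) and "t" (3): a world point X has camera coordinates R X + t. Camera axes: x right, y down, z forward; pixel columns grow to the right and rows downward; lengths in m; the calibration is good to about 2 mm. A picture is of the moment at which its call begins. calibration takes no time and is no camera call.
- ctrl.hand_in(): hands the job in, once; it reports no verdict.
Trained networks look in the newest picture that a camera, given by its name, has taken for a name from the list of things; names that differ only in an ending like _2 or _b are one class to them, and where a whole thing is asked for, a point or a joint stands for the part that bears it (a point fixed in the world has none). Each returns a list of dicts, best first, with "confidence" (0 to 1); they miss things now and then, are a little off and sometimes report something else, mostly with a low value. They report only what shows in the picture. A call takes as long as a camera call. They do not tell look-alikes from the thing itself.
- ctrl.find_in(query, camera): "rect" ([left, top, right, bottom] in pixels, round what is visible of it).
The state is a dict: "time_s": time; "q": joint angles; "dq": joint speeds; "joint_efforts": joint torques, N m; "eef_pos": TCP position; "eef_rot": TCP orientation; "wrist_force": force on the tool from outside, world axes, zero at the start; "torque": the same for the moment, N m; "opening": opening from 0.0 (shut) to 1.0 (fully open).
Only numpy, scipy, OpenCV 4.12 (cv2) and the standard library are available. Lean on these libraries where they do the work, as an engineer would, in place of code of your own. Each camera call takes 0.05 s, during which the arm holds its last target.

## Task

Get the bench extractor running: with a fingertip, turn the big knurled dial clockwise, click by click, until it has clicked in with its white pointer line at the long mark on the housing. Then press the start button on the small box right down and let it come back up, with the dial still at the long mark. Do not press start before the dial is set, and leave the loose things lying around where they are: nothing is to be picked up.

Things in the scene. Friction and masses are not known exactly. Their poses are not given: they have to be found in the camera images.
- controller: Speed controller: grey box 130 x 130 x 60 mm fixed to the bench, with the big dial on its top. Origin at the centre of its underside; z up. Seen from the dial's centre, the long white mark on the housing lies in the direction of -x of this body (its front, roughly towards the robot). The other settings have short marks every 30 degrees, one clockwise of the long mark and three anticlockwise of it (seen from above).
- dial (a joint): Angle of the dial in rad: 0 when its white pointer line is at the long mark, growing as it turns clockwise seen from above. It clicks into detents every 0.524 rad (30 degrees) and starts one or two detents short of the long mark (about -0.52 or -1.05). End stops at -1.68 and +0.63. Past the half-way point between two detents it snaps on by itself when let go. Turning it over a detent takes about 0.07 N m.
- dial_top (a point): Centre of the dial's flat top, 86 mm above the bench. The dial is a rubber-faced black disc 92 mm across (too wide to pinch) and 18 mm thick with a knurled rim and a white pointer line, turning about the vertical. It rides on a spring: pressed from above it gives up to 6 mm (3 N to start, 12 N fully down). A fingertip pressed on the top about 35 mm from the centre and moved round the centre drags it along by friction.
- station: Start station: smaller grey box 85 x 85 x 40 mm fixed to the bench, with one round push button in the middle of its top. Origin at the centre of its underside; z up.
- start_top (a point): Centre of the top of the start button, a grey disc 32 mm across in a black collar.
- start (a joint): Travel of the start button in m: 0 up, 0.006 fully down (5 N); springs back.
- marker_pen: Loose marker pen, 135 mm long, 17 mm thick, lying between the two boxes. Origin at its underside, leave alone.
- dose_cup: Loose small clear dosing cup, 51 mm across, 35 mm tall, behind the start station. Origin at its underside, leave alone.
- roller_cover: Loose white paint-roller cover, 106 mm long, 40 mm thick, lying behind the controller. Origin at its underside, leave alone.
- masking_tape: Loose roll of cream tape, 104 mm across, 25 mm tall, nearest the robot. Origin at its underside, leave alone.
- sanding_block: Loose sanding block, dark with a rust-red top, 62 x 115 x 31 mm, at the right edge. Origin at its underside, leave alone.
Not all that is in view belongs to the job. What is shaped like the station but brown is not meant.

How it is judged:
By the outcome, as a careful person would: the job done as asked, in the order asked, and still so for the second after the job is handed in, with the robot touching nothing.
It also fails if it takes over 51 s, if anything falls off the work surface, if the arm or the gripper's body presses on something with over 40 N, if the wrist force passes 120 N, or if a joint passes its speed limit or range.

## Working session

There is one attempt and no reset: what is moved stays moved. The work goes in short steps, Python scripts to look and compute and a shell command to move; the robot and the scene stay as the last step left them, time stands still between calls to the robot, and variables do not carry over. Pictures are saved under pics/ and viewed, and the job is handed in when it is done.

```bash
mkdir -p pics; ls; python3 - <<'E'
from bench import ctrl
import cv2
for c in ("scene","top"):
    p,d=ctrl.camera(c); cv2.imwrite(f"pics/{c}0.png",p)
    for q in ("controller","dial","station","start"):
        print(c,q,[(x['rect'],round(x['confidence'],2)) for x in ctrl.find_in(q,c)])
o=ctrl.get_obs(); print(o)
print(ctrl.grip_depth)
for c in ("scene","top"): print(ctrl.calibration(c))
E
```

```text
pics
scene controller [([180.2, 243.0, 259.7, 314.0], 0.78)]
scene dial [([195.6, 245.3, 235.7, 277.1], 0.93)]
scene station [([229.6, 317.2, 283.4, 369.0], 0.7)]
scene start [([249.0, 323.6, 263.8, 337.9], 0.47)]
top controller [([171.8, 178.8, 246.7, 248.5], 0.97), ([345.3, 211.8, 359.9, 227.7], 0.38)]
top dial [([184.6, 188.7, 225.1, 232.6], 0.91)]
top station [([185.1, 294.4, 225.9, 333.8], 0.84), ([335.6, 199.0, 376.1, 243.5], 0.81), ([325.6, 262.7, 365.9, 308.5], 0.66)]
top start [([196.3, 302.0, 208.4, 319.4], 0.64), ([337.7, 279.7, 354.2, 295.0], 0.54), ([347.0, 213.7, 361.7, 226.0], 0.43)]
{'time_s': 0.5, 'q': array([-1.51732065e+00,  1.80857033e-01,  1.60703009e+00, -2.41405580e-06,
        1.35379681e+00, -2.06344453e-01]), 'dq': array([ 0.00074866, -0.00111599, -0.00104038, -0.00198887, -0.00048995,
        0.00022262]), 'joint_efforts': array([-5.68967407e-04, -4.44444287e+01, -3.51365983e+01, -3.33956332e-04,
        1.88063539e-03,  3.34056733e-05]), 'eef_pos': array([ 0.14771257, -0.55569814,  0.23124179]), 'eef_rot': array([ 0.09157006,  0.70114999,  0.09163455, -0.7
[... 200 characters left out ...]
  0.        , 313.93991285],
       [  0.        , 577.20062663, 243.09550207],
       [  0.        ,   0.        ,   1.        ]]), 'R': array([[-0.46741524, -0.88383369, -0.01900022],
       [-0.52476837,  0.29469171, -0.79860813],
       [ 0.71143598, -0.3633109 , -0.60155136]]), 't': array([0.18706734, 0.35196215, 0.96755251])}
{'mtx': array([[504.85016998,   0.        , 317.1338444 ],
       [  0.        , 504.85016998, 243.80791146],
       [  0.        ,   0.        ,   1.        ]]), 'R': array([[ 0.00813671, -0.99981769,  0.01727364],
       [-0.99043451, -0.01043744, -0.13758831],
       [ 0.13774352, -0.01598889, -0.99033887]]), 't': array([-0.0915838 ,  0.50427951,  1.08837993])}
```

```bash
python3 - <<'E'
import cv2
p=cv2.imread("pics/top0.png"); 
cv2.imwrite("pics/dialcrop.png",cv2.resize(p[165:350,150:400],None,fx=3.1,fy=3.1,interpolation=cv2.INTER_CUBIC))
E
```

```text
(no output)
```

View pics/top0.png

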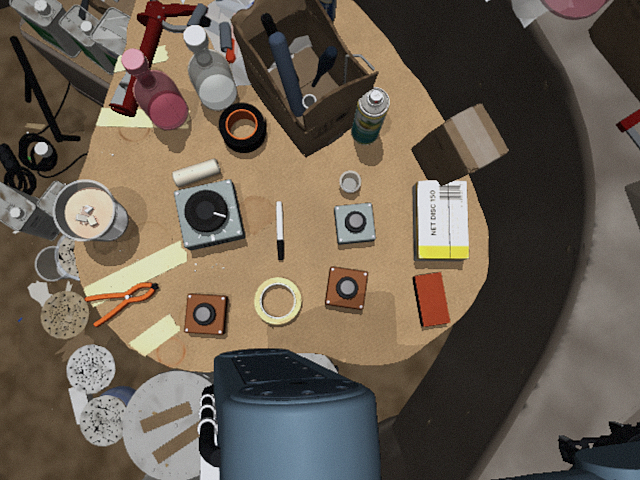

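View pics/scene0.png

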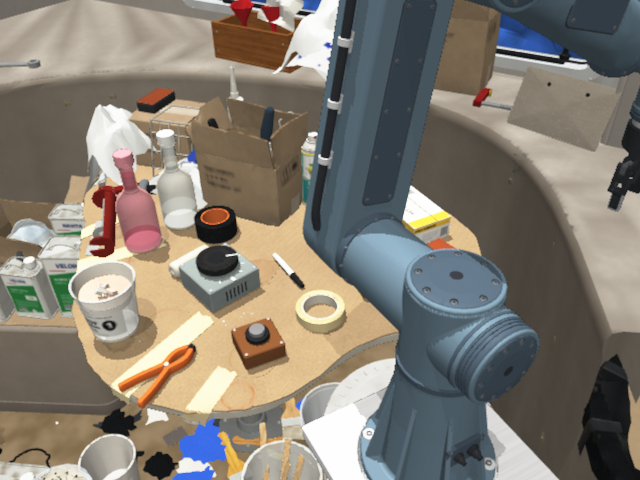

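```bash
sleep 1
```

```text
(no output)
```

View pics/dialcrop.png

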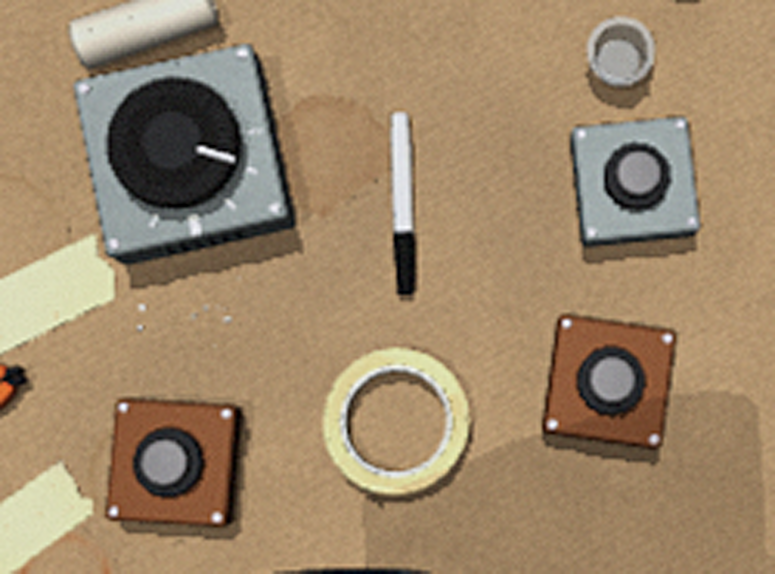

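Three box-with-button candidates in the top picture: grey at (355,224), brown at (346,288), and brown at (206,314). The crop shows that only the one at (355,224) is grey, with the cup behind it, so that is the station. The dial is at about (206,211), with its pointer to the right and the long mark at the bottom, so it looks two detents short. Next I'll measure the positions.

```bash
cat > h.py <<'E'
import numpy as np,cv2
from bench import ctrl
def ray(c,u,v,z):
    k=ctrl.calibration(c);R,t=k['R'],k['t']
    C=-R.T@t; d=R.T@np.linalg.inv(k['mtx'])@np.array([u,v,1.])
    return C+d*(z-C[2])/d[2]
def proj(c,X):
    k=ctrl.calibration(c); p=k['mtx']@(k['R']@np.asarray(X)+k['t']); return p[:2]/p[2]
def patch(c,p,x,y,z,half=.075,n=400):
    # rectified top view at height z: image right=-y, up=+x
    s=[[x+half,y+half,z],[x+half,y-half,z],[x-half,y-half,z],[x-half,y+half,z]]
    a=np.float32([proj(c,q) for q in s]); b=np.float32([[0,0],[n,0],[n,n],[0,n]])
    return cv2.warpPerspective(p,cv2.getPerspectiveTransform(a,b),(n,n),flags=cv2.INTER_CUBIC)
E
python3 - <<'E'
from h import *
p,d=ctrl.camera("top")
k=ctrl.calibration("top")
# depth-derived points
v,u=np.mgrid[0:480,0:640]
cam=np.stack([(u-k['mtx'][0,2])/k['mtx'][0,0]*d,(v-k['mtx'][1,2])/k['mtx'][1,1]*d,d],-1)
W=(cam-k['t'])@k['R']
def reg(r,lo,hi):
    a=W[r[1]:r[3],r[0]:r[2]].reshape(-1,3); m=(a[:,2]>lo)&(a[:,2]<hi); q=a[m]
    return q[:,:2].mean(0),(q[:,:2].min(0)+q[:,:2].max(0))/2,np.ptp(q[:,:2],axis=0),np.median(q[:,2]),m.sum()
print("dial",reg((165,170,255,260),.078,.1))
print("housing",reg((165,170,255,260),.05,.068))
print("stationbox",reg((325,190,385,255),.03,.044))
print("button",reg((325,190,385,255),.0445,.08))
print("z at btn",W[222,354],W[224,355]); print("table",W[260,240])
print("brown",W[285,346])
c=reg((165,170,255,260),.078,.1)[1]
a=patch("top",p,c[0],c[1],.086); b=patch("top",p,c[0],c[1],.06)
cv2.circle(a,(200,200),123,(0,0,255),1)
s=reg((325,190,385,255),.0445,.08)[1]
e=patch("top",p,s[0],s[1],.05); cv2.circle(e,(200,200),43,(0,0,255),1)
cv2.imwrite("pics/rect0.png",cv2.resize(np.hstack([a,b,e]),(800,267)))
cv2.imwrite("pics/rect_a.png",np.hstack([a,b]))
E
```

```text
dial (array([0.5681543 , 0.15262204]), array([0.56902456, 0.15382258]), array([0.09251605, 0.09223894]), np.float64(0.08651748355227995), np.int64(1421))
housing (array([0.56400903, 0.14901333]), array([0.56826107, 0.15298624]), array([0.15234513, 0.15330131]), np.float64(0.06017881801879376), np.int64(2032))
stationbox (array([ 0.55445409, -0.17016521]), array([ 0.5697899, -0.1712411]), array([0.12086473, 0.09002847]), np.float64(0.039652013483271784), np.int64(1048))
button (array([ 0.55347405, -0.17003669]), array([ 0.55022248, -0.16612318]), array([0.0789945 , 0.05774127]), np.float64(0.0540364184982959), np.int64(377))
z at btn [ 0.55051139 -0.16679133  0.06198571] [ 0.5456766  -0.16876317  0.06427965]
table [4.70885549e-01 8.82028102e-02 3.29406791e-04]
brown [ 0.4126243  -0.14928437  0.06206475]
```

```bash
sleep 1
```

```text
(no output)
```

View pics/rect_a.png

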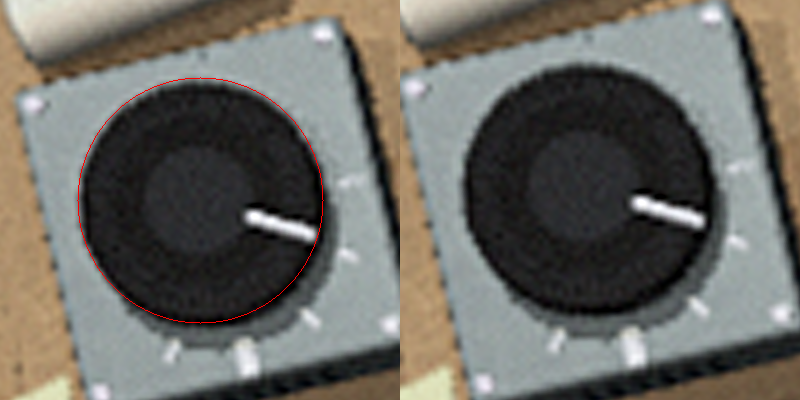

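View pics/rect0.png

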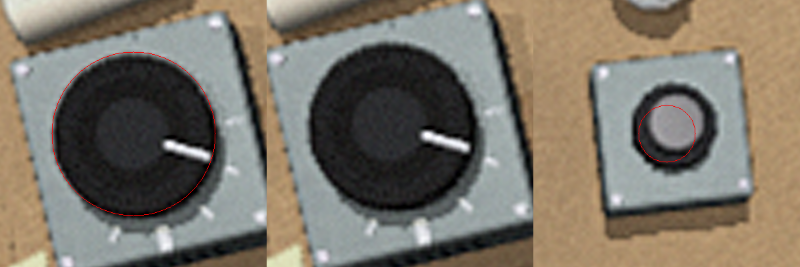

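```bash
cat >> h.py <<'E'
from scipy.spatial.transform import Rotation as Ro
def rot():
    q=ctrl.get_obs()['eef_rot']; return Ro.from_quat([q[1],q[2],q[3],q[0]]).as_matrix()
def delta(target):
    o=ctrl.get_obs(); w=np.array(target)-o['eef_pos']
    print('t',o['time_s'],'pos',o['eef_pos'].round(4),'F',o['wrist_force'].round(1),'open',round(o['opening'],2))
    print('world cm',(w*100).round(2),'tool cm',(rot().T@w*100).round(2))
E
python3 - <<'E'
from h import *
print(rot().round(3))
p=cv2.imread("pics/top0.png")
# button ellipse: grey interior in collar
for z in (.06,.0625,.065): print(z,[ray("top",*proj("top",ray("top",*proj("top",[.5566,-.1699,.05]),.05)),z).round(4)])
e=patch("top",p,.5525,-.169,.0625,half=.05); cv2.circle(e,(200,200),64,(0,0,255),1)
f=patch("top",p,.5525,-.169,.04,half=.05); cv2.rectangle(f,(30,30),(370,370),(0,0,255),1)
cv2.imwrite("pics/btn.png",np.hstack([e,f]))
delta([.5685-.0303,.153-.0175,.231])
E
```

```text
[[ 0.     0.257 -0.966]
 [ 0.    -0.966 -0.257]
 [-1.    -0.    -0.   ]]
0.06 [array([ 0.5547, -0.169 ,  0.06  ])]
0.0625 [array([ 0.5543, -0.1688,  0.0625])]
0.065 [array([ 0.5538, -0.1685,  0.065 ])]
t 0.55 pos [ 0.1477 -0.5557  0.2313] F [ 0.6 -0.3  0.6] open 1.0
world cm [ 3.905e+01  6.912e+01 -3.000e-02] tool cm [ 3.000e-02 -5.677e+01 -5.549e+01]
```

View pics/btn.png

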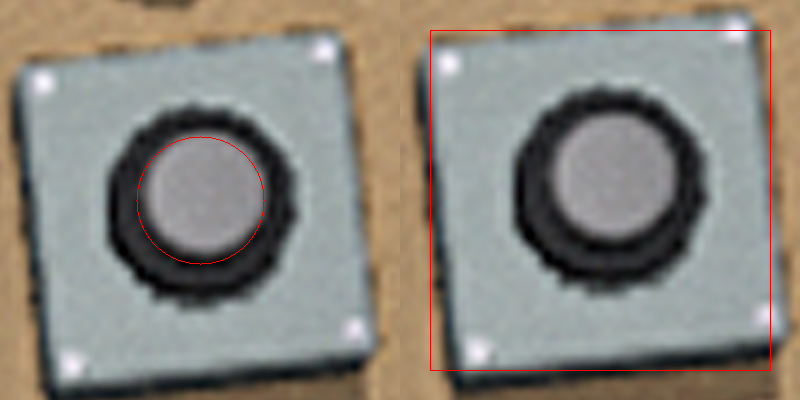

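```bash
python3 -m creep '0 0 -4 -4 0 0 0;0 0 -4 -4 0 0 0;0 0 -4 -4 0 0 0;0 0 -4 -4 0 0 0;0 0 -4 -4 0 0 0;0 0 -4 -4 0 0 0;0 0 -4 -4 0 0 0;0 0 -4 -4 0 0 0;0 0 -4 -4 0 0 0;0 0 -4 -4 0 0 0'; python3 -c "
from h import *
delta([.5685-.0303,.153-.0175,.11]);print(rot().round(2))"
```

```text
time_s: 1.8
eef_pos: [0.4395, -0.0564, 0.2329]
eef_rot: [0.091, 0.704, 0.086, -0.699]
wrist_force: [1.0, -0.7, 0.0]
opening: 0.0
t 1.8 pos [ 0.4395 -0.0564  0.2329] F [ 1.  -0.7  0. ] open 0.0
world cm [  9.87  19.19 -12.29] tool cm [ 12.24 -16.24 -14.25]
[[ 0.01  0.25 -0.97]
 [-0.01 -0.97 -0.25]
 [-1.    0.01 -0.01]]
```

```bash
python3 -m creep '0 0 -4 -3.5 0 0 0;0 2 -4 -3.5 0 0 0;0 3 -4 -3.5 0 0 0;0 3 -3.5 -3 0 0 0;0 2.5 -0.7 -0.7 0 0 0;0 0.5 0 0 0 0 0;0 0 0 0 0 0 0'; python3 -c "
from h import *
delta([.5685-.0303,.153-.0175,.083]);print(rot().round(3))"
```

```text
time_s: 2.68
eef_pos: [0.5435, 0.1455, 0.1222]
eef_rot: [0.094, 0.706, 0.087, -0.696]
wrist_force: [-1.0, -0.7, -0.4]
opening: -0.001
t 2.675 pos [0.5435 0.1455 0.1222] F [-1.  -0.7 -0.4] open -0.0
world cm [-0.53 -1.   -3.92] tool cm [3.92 0.79 0.82]
[[ 0.015  0.254 -0.967]
 [-0.008 -0.967 -0.255]
 [-1.     0.012 -0.013]]
```

```bash
python3 -m creep '0 1.5 0.8 0.8 0 0 0;0 1.5 0 0 0 0 0;0 0.4 0 0 0 0 0;0 0 0 0 0 0 0'; python3 -c "
from h import *
delta([.5685-.0303,.153-.0175,.083])"
```

```text
time_s: 3.18
eef_pos: [0.539, 0.1324, 0.0885]
eef_rot: [0.093, 0.708, 0.086, -0.695]
wrist_force: [0.3, -0.1, -0.4]
opening: -0.001
t 3.175 pos [0.539  0.1324 0.0885] F [ 0.3 -0.1 -0.4] open -0.0
world cm [-0.08  0.31 -0.55] tool cm [ 0.54 -0.32  0.01]
```

```bash
python3 -m creep '0 0.3 0 0 0 0 0;0 0.3 0 0 0 0 0;0 0 0 0 0 0 0'; python3 -c "
from h import *
delta([.5685-.0303,.153-.0175,.083]);print(rot().round(3))"
```

```text
time_s: 3.55
eef_pos: [0.5397, 0.1324, 0.0836]
eef_rot: [0.093, 0.708, 0.086, -0.695]
wrist_force: [-3.5, -1.1, 5.0]
opening: 0.001
t 3.55 pos [0.5397 0.1324 0.0836] F [-3.5 -1.1  5. ] open 0.0
world cm [-0.15  0.31 -0.06] tool cm [ 0.06 -0.34  0.06]
[[ 0.019  0.251 -0.968]
 [-0.009 -0.968 -0.252]
 [-1.     0.013 -0.017]]
```

```bash
python3 -m creep '0 0.12 0 0 0 0 0;0 0.03 -0.31 0.06 0 0 0;0 0.03 -0.31 0.06 0 0 0;0 0.03 -0.31 0.06 0 0 0;0 0.03 -0.3 -0.01 0 0 0;0 0.03 -0.3 -0.01 0 0 0;0 0.03 -0.3 -0.01 0 0 0;0 0 0 0 0 0 0'; python3 - <<'E'
from h import *
delta([.5685-.035,.153,.083]);print(rot().round(3))
p,d=ctrl.camera("top"); a=patch("top",p,.5685,.153,.086,half=.1); cv2.imwrite("pics/r1.png",a)
E
```

```text
time_s: 4.55
eef_pos: [0.5367, 0.1504, 0.084]
eef_rot: [0.095, 0.71, 0.085, -0.692]
wrist_force: [-1.1, 0.9, 5.3]
opening: -0.001
t 4.55 pos [0.5367 0.1504 0.084 ] F [-1.1  0.9  5.3] open -0.0
world cm [-0.32  0.26 -0.1 ] tool cm [ 0.09 -0.33  0.25]
[[ 0.027  0.253 -0.967]
 [-0.01  -0.967 -0.253]
 [-1.     0.016 -0.023]]
```

View pics/r1.png

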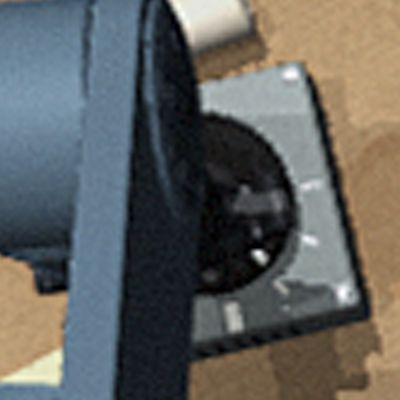

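The pointer tip shows at (260,257) in the rectified patch, about 45° round. The dial has turned by about one detent with the finger, so I'll keep going.

```bash
python3 -m creep '0 0.1 0 0 0 0 0;0 0.04 -0.33 -0.02 0 0 0;0 0.04 -0.33 -0.02 0 0 0;0 0.04 -0.33 -0.02 0 0 0;0 0.04 -0.26 -0.16 0 0 0;0 0.04 -0.26 -0.16 0 0 0;0 0.04 -0.26 -0.16 0 0 0;0 0 0 0 0 0 0'; python3 - <<'E'
from h import *
delta([.5685-.0303,.153+.0154,.083]);print(rot().round(3))
p,d=ctrl.camera("top"); a=patch("top",p,.5685,.153,.086,half=.1); cv2.imwrite("pics/r2.png",a)
E
```

```text
time_s: 5.6
eef_pos: [0.5404, 0.1675, 0.0828]
eef_rot: [0.096, 0.712, 0.084, -0.691]
wrist_force: [-0.9, 0.8, 5.6]
opening: 0.002
t 5.6 pos [0.5404 0.1675 0.0828] F [-0.9  0.8  5.6] open 0.0
world cm [-0.22  0.09  0.02] tool cm [-0.03 -0.14  0.19]
[[ 0.032  0.252 -0.967]
 [-0.012 -0.968 -0.252]
 [-0.999  0.02  -0.028]]
```

View pics/r2.png

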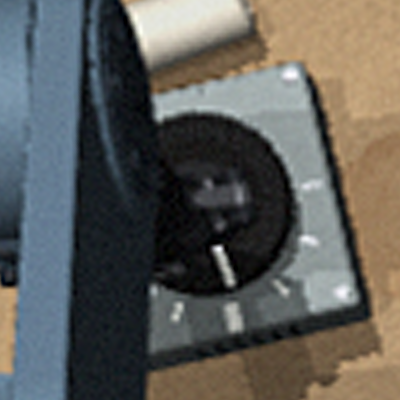

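The pointer tip is at (228,285) and the long mark at (233,318), so the dial is within a few degrees. I'll lift off and let it click in.

```bash
python3 -m creep '0 -0.5 0 0 0 0 0;0 -1.5 0 0 0 0 0;0 -4 0 0 0 0 0;0 -4 0 0 0 0 0;0 0 5 0 0 0 0;0 0 5 0 0 0 0;0 0 5 0 0 0 0;0 0 0 0 0 0 0'; python3 - <<'E'
from h import *
delta([.5548,-.1704,.15]);print(rot().round(3))
p,d=ctrl.camera("top"); a=patch("top",p,.5685,.153,.086); b=patch("top",p,.5685,.153,.06);cv2.imwrite("pics/r3.png",np.hstack([a,b]))
E
```

```text
time_s: 6.65
eef_pos: [0.5737, 0.0199, 0.1914]
eef_rot: [0.097, 0.711, 0.085, -0.692]
wrist_force: [-0.8, 0.3, 0.1]
opening: -0.003
t 6.65 pos [0.5737 0.0199 0.1914] F [-0.8  0.3  0.1] open -0.0
world cm [ -1.89 -19.03  -4.14] tool cm [ 4.35 17.83  6.78]
[[ 0.029  0.255 -0.967]
 [-0.014 -0.967 -0.255]
 [-0.999  0.021 -0.024]]
```

View pics/r3.png

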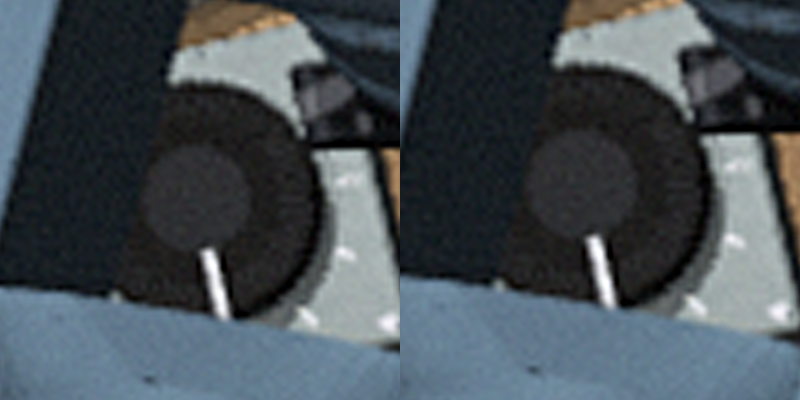

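Pointer from (208,250) to (224,318) is about 77°, which matches the long mark's 76°. I'll move over the start button and recheck the dial from there before pressing.

```bash
python3 -m creep '0 0 4.5 1.7 0 -0.024 -0.021;0 0 4.5 1.7 0 0 0;0 0 4.5 1.7 0 0 0;0 0 4.3 1.6 0 0 0;0 4 0 0 0 0 0;0 0 0 0 0 0 0'; python3 - <<'E'
from h import *
delta([.5548,-.1704,.075]);print(rot().round(3))
p,d=ctrl.camera("top"); a=patch("top",p,.5685,.153,.086); b=patch("top",p,.5685,.153,.06);cv2.imwrite("pics/r4.png",np.hstack([a,b]))
cv2.imwrite("pics/top4.png",p)
p,d=ctrl.camera("scene");cv2.imwrite("pics/sc4.png",p)
E
```

```text
time_s: 7.45
eef_pos: [0.5527, -0.1643, 0.1516]
eef_rot: [-0.092, -0.7, -0.097, 0.702]
wrist_force: [-0.3, 0.2, 0.2]
opening: 0.002
t 7.45 pos [ 0.5527 -0.1643  0.1516] F [-0.3  0.2  0.2] open 0.0
world cm [ 0.21 -0.61 -7.66] tool cm [ 7.65  0.69 -0.06]
[[-0.004  0.265 -0.964]
 [ 0.005 -0.964 -0.265]
 [-1.    -0.006  0.002]]
```

View pics/r4.png

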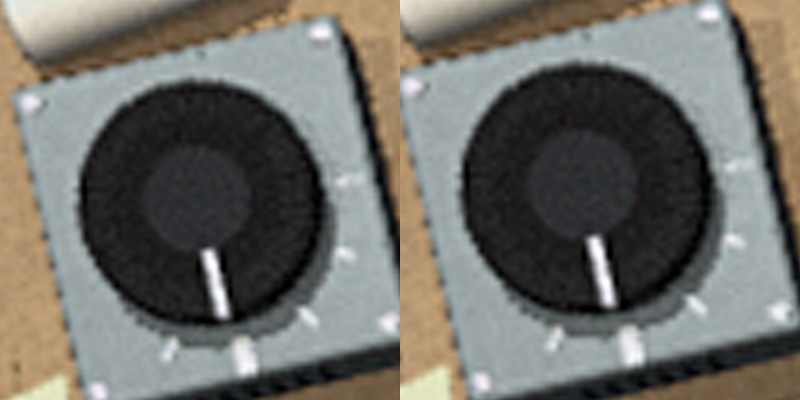

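View pics/top4.png

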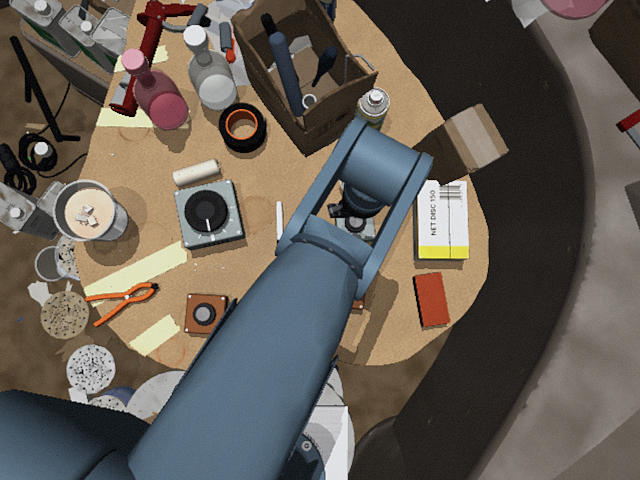

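The dial is set: the pointer at (609,305) lines up with the long mark at (632,347), and the controller and the other loose things are where they were. Next I'll go down to the button.

```bash
python3 -m creep '0 3 0.7 0 0 0 0;0 3 0 0 0 0 0;0 0.9 0 0 0 0 0;0 0 0 0 0 0 0'; python3 - <<'E'
from h import *
delta([.5548,-.1704,.063]);print(rot().round(3))
E
```

```text
time_s: 8.05
eef_pos: [0.5641, -0.1709, 0.0941]
eef_rot: [0.099, 0.705, 0.095, -0.695]
wrist_force: [0.2, 0.1, -0.1]
opening: 0.002
t 8.05 pos [ 0.5641 -0.1709  0.0941] F [ 0.2  0.1 -0.1] open 0.0
world cm [-0.93  0.05 -3.11] tool cm [ 3.1  -0.32  0.92]
[[ 0.015  0.272 -0.962]
 [-0.004 -0.962 -0.272]
 [-1.     0.008 -0.013]]
```

```bash
python3 -m creep '0 0 -0.3 0.9 0 -0.013 -0.008;0 1 0 0.1 0 0 0;0 1 0 0.1 0 0 0;0 0 0 0 0 0 0'; python3 - <<'E'
from h import *
delta([.5548,-.1704,.063]);print(rot().round(3))
E
```

```text
time_s: 8.55
eef_pos: [0.5537, -0.1715, 0.0761]
eef_rot: [0.098, 0.702, 0.096, -0.699]
wrist_force: [-0.7, -0.4, -0.9]
opening: 0.0
t 8.55 pos [ 0.5537 -0.1715  0.0761] F [-0.7 -0.4 -0.9] open 0.0
world cm [ 0.11  0.11 -1.31] tool cm [ 1.31 -0.08 -0.13]
[[ 0.004  0.273 -0.962]
 [-0.002 -0.962 -0.273]
 [-1.     0.003 -0.003]]
```

```bash
python3 -m creep '0 0.5 -0.1 -0.1 0 0 0;0 0.5 0 0 0 0 0;0 0.4 0 0 0 0 0;0 0 0 0 0 0 0'; python3 - <<'E'
from h import *
delta([.5548,-.1704,.057])
E
```

```text
time_s: 9.05
eef_pos: [0.5548, -0.1704, 0.0612]
eef_rot: [0.098, 0.702, 0.096, -0.699]
wrist_force: [-0.7, -0.3, 2.3]
opening: 0.002
t 9.05 pos [ 0.5548 -0.1704  0.0612] F [-0.7 -0.3  2.3] open 0.0
world cm [ 0.    0.   -0.42] tool cm [ 0.42 -0.   -0.  ]
```

Contact at 2.3 N. I'll press on until the force climbs past 5 N.

```bash
python3 -m creep '0 0.3 0 0 0 0 0;0 0.2 0 0 0 0 0;0 0.2 0 0 0 0 0;0 0 0 0 0 0 0'; python3 - <<'E'
from h import *
delta([.5548,-.1704,.057])
E
```

```text
time_s: 9.55
eef_pos: [0.555, -0.1705, 0.0563]
eef_rot: [0.098, 0.701, 0.096, -0.699]
wrist_force: [-2.1, 0.4, 4.6]
opening: -0.0
t 9.55 pos [ 0.555  -0.1705  0.0563] F [-2.1  0.4  4.6] open -0.0
world cm [-0.02  0.01  0.07] tool cm [-0.07 -0.02  0.02]
```

```bash
python3 -m creep '0 0.25 0 0 0 0 0;0 0.25 0 0 0 0 0;0 0.1 0 0 0 0 0'; python3 - <<'E'
from h import *
delta([.5548,-.1704,.057])
E
```

```text
time_s: 9.93
eef_pos: [0.5551, -0.1705, 0.056]
eef_rot: [0.099, 0.701, 0.097, -0.7]
wrist_force: [-4.2, 1.7, 7.2]
opening: -0.001
t 9.925 pos [ 0.5551 -0.1705  0.056 ] F [-4.2  1.7  7.2] open -0.0
world cm [-0.03  0.01  0.1 ] tool cm [-0.1  -0.02  0.03]
```

```bash
python3 -m creep '0 0.6 0 0 0 0 0;0 0.6 0 0 0 0 0'; python3 -m creep '0 -0.6 0 0 0 0 0;0 -1.5 0 0 0 0 0;0 -4 0 0 0 0 0;0 -5 0 0 0 0 0;0 -2 5 5 0 0 0;0 0 5 5 0 0 0;0 0 4 4 0 0 0;0 0 4 4 0 0 0;0 0 4 4 0 0 0;0 0 0 0 0 0 0'; python3 - <<'E'
from h import *
delta([.5548,-.1704,.057])
p,d=ctrl.camera("top"); a=patch("top",p,.5685,.153,.086); b=patch("top",p,.5548,-.1704,.0625);cv2.imwrite("pics/r5.png",np.hstack([a,b]))
cv2.imwrite("pics/top5.png",p)
k=ctrl.calibration("top")
for u,v in((354,222),(355,221)):
    c=np.linalg.inv(k['mtx'])@[u,v,1.]*d[v,u]; print(k['R'].T@(c-k['t']))
E
```

```text
time_s: 10.18
eef_pos: [0.5556, -0.1708, 0.055]
eef_rot: [-0.1, -0.7, -0.097, 0.7]
wrist_force: [-26.3, 11.0, 59.8]
opening: 0.006
time_s: 11.42
eef_pos: [0.4109, -0.4362, 0.1923]
eef_rot: [0.103, 0.702, 0.096, -0.699]
wrist_force: [0.6, 0.4, -0.8]
opening: -0.002
t 11.425 pos [ 0.4109 -0.4362  0.1923] F [ 0.6  0.4 -0.8] open -0.0
world cm [ 14.39  26.58 -13.53] tool cm [ 13.36 -21.66 -21.2 ]
[ 0.55074822 -0.16690712  0.06070016]
[ 0.55313277 -0.16917273  0.05999107]
```

View pics/r5.png

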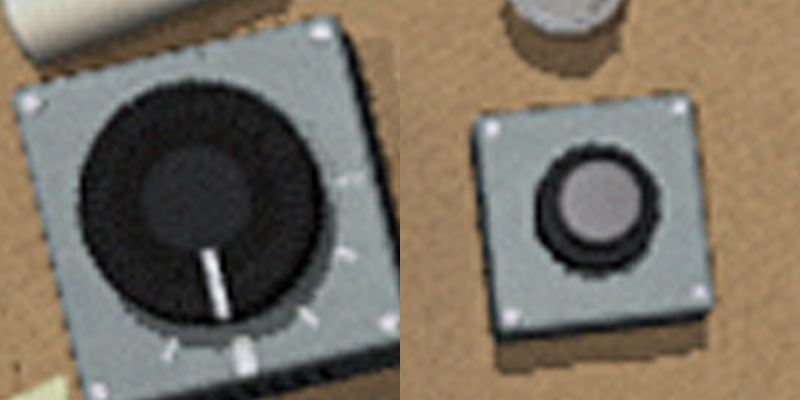

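View pics/top5.png

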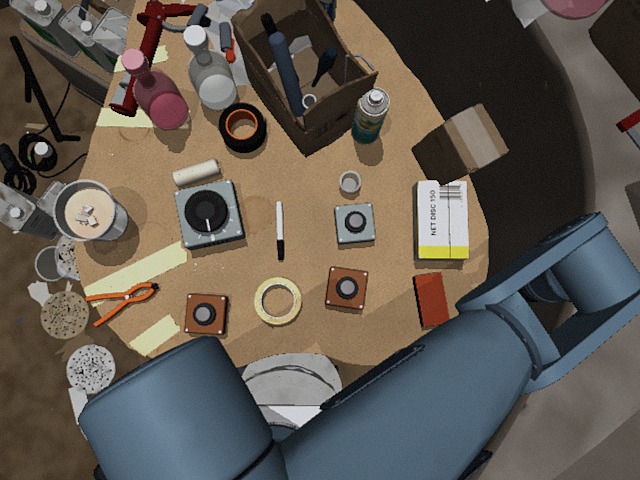

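The pointer is still on the long mark, the button is back up at about 60 mm, and the loose things haven't moved. The robot is clear, so I'm handing in.

```bash
python3 -c "
from bench import ctrl
print(ctrl.hand_in())"
```

```text
the job is handed in; nothing more can be done
None
```

I turned the dial two clicks clockwise with the shut fingertips until it clicked in at the long mark. Then I pressed the start button on the grey station right down and let it come back up. I handed in after about 11.4 s, with the arm clear of everything.

- **Dial:** after the press, the pointer measured about 77° against the long mark's 76° in the rectified top view. It looked the same before and after the press.
- **Start button:** it bottomed out about 6 mm down and was back up afterwards, with its top at about 60–61 mm. The first depth reading, before any move, gave about 62–64 mm at nearly the same spot. I put the difference down to depth noise.
- **Loose things:** in the last top picture the pen, cup, roller cover, tape and sanding block were where they started.
- **Harder push than needed:** my last push on the button was harder than intended, about 66 N at the wrist for a moment. That is under the 120 N wrist limit. It went through the fingertips, and I saw no contact by the arm or the gripper's body. If the fingertips count towards the 40 N limit, this push would have passed it.

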